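Hold the dusting stencil over the next loaf

TASK

The round bun on the little stand is finished: swap it with the long loaf lying on the slatted cooling board, so that the loaf lies in the middle of the stand and the bun stands in the loaf's old place on the board. Then take the metal stencil by its upright handle, carry it over the row of jars and the shaker, and hold it level and still about a centimetre above the loaf, its slotted window centred over the loaf and lined up lengthwise with it, ready for dusting with flour. The stencil must never touch the loaf, the other bun, the jars and the shaker stay where they stand, and the job finishes with the stencil still held in the gripper.

Things in the scene. Friction and masses are not known exactly. Their poses are not given: they have to be found in the camera images.
- loaf: The only long loaf: baked crust, a rounded block 130 mm long (its x axis), 54 mm wide (y), 44 mm high, edges rounded by 13 mm, four pale slanting marks on its flat top; about 0.12 kg. Origin: centre of its underside. At the start it lies across one of the two places of the cooling board (its length roughly along the board's y axis). Grip it across the 54 mm.
- loaf_top (a point): Centre of the loaf's top, 44 mm above its origin; same axes as the loaf.
- bun: Round baked bun with a pale cross on top, 66 mm in diameter (sides upright from 12 to 30 mm above its underside), 48 mm high, about 0.08 kg; at the start it stands on the stand. Origin: centre of its underside.
- other_bun: A second bun, the same as the first, in the other place of the cooling board. Leave it alone. Origin: centre of its underside.
- board: Fixed slatted wooden cooling board, 246 mm (its x) by 190 mm (y), upper face 20 mm above the bench, with a rib 8 mm high and 8 mm wide along y across its middle that parts the near place (-x) from the far place (+x). Origin: centre of its underside.
- near_place (a point): Centre of the board's near place, on its upper face: 62 mm from the rib towards the board's -x.
- far_place (a point): Centre of the board's far place, on its upper face: 62 mm from the rib towards the board's +x.
- stand: Fixed round stand: a wooden disc 150 mm in diameter on a steel foot, upper face 50 mm above the bench. Origin: centre of its underside.
- stand_top (a point): Centre of the stand's upper face, 50 mm above the bench.
- stencil: Steel dusting stencil lying flat on the bench to the robot's left, beyond the row of jars: a slotted plate 3 mm thick, its window part 150 mm long (its x axis) by 80 mm wide (y), with a handle tab at its -x end. Origin: centre of the window part, on the underside. About 0.18 kg, centre of mass 64 mm from the origin towards the handle. Either way round over the loaf will do.
- stencil_handle (a point): Middle of the stencil's upright black handle, which is 34 mm (the stencil's x) by 16 mm (y) and stands from 3 to 73 mm above the stencil's underside. This point is 90 mm from the stencil's origin towards its -x and 50 mm above the underside. Grip it from above across the 16 mm.
- jar_a: Glass jar with a steel lid, 64 mm in diameter, 155 mm high, one of the three in the row between the stand and the stencil. Origin: centre of its underside.
- jar_b: White jar, 64 mm in diameter, 165 mm high, also in the row. Origin: centre of its underside.
- shaker: Aluminium shaker, 68 mm in diameter, 162 mm high, also in the row. Origin: centre of its underside.

How it is judged:
On the way, in this order (a step that is already met when the one before it is completed fails the run):
1. the loaf lies in the middle of the stand and the bun stands in the loaf's old place on the board, both released ((horizontal distance between bun and near_place below 0.04 m or horizontal distance between bun and far_place below 0.04 m) and height (world z) of bun between 0.014 and 0.028 m and angle between bun's own z axis and vertical below 0.25 rad and horizontal distance between loaf and stand_top below 0.025 m and height (world z) of loaf between 0.045 and 0.058 m and angle between loaf's own z axis and vertical below 0.15 rad and contact force between the fingers and loaf below 0.05 N and contact force between the fingers and bun below 0.05 N and linear speed of each of loaf, bun below 0.02 m/s), for 0.2 s.
2. the stencil is lifted in the gripper to the height of the jar tops, to pass over the row (height (world z) of stencil above 0.14 m and contact force between the fingers and stencil above 1 N), for 0.1 s.
At the end, for the whole second after the job is handed in: Loaf flat on the stand within 25 mm of centre, bun upright within 40 mm of the centre of the loaf's old place, both released. Stencil held, still, level (0.1 rad), 4 to 22 mm above the loaf, window within 13 mm and 0.14 rad of it. Other bun, jars and shaker moved under 30 mm (all of step 1 and z of stencil in the frame of loaf_top between 0.004 and 0.022 m and horizontal distance between stencil and loaf_top below 0.013 m and angle between the x axis of stencil and the x axis of loaf, either way round below 0.14 rad and angle between stencil's own z axis and vertical below 0.1 rad and linear speed of stencil below 0.02 m/s and contact force between the fingers and stencil above 1 N and contact force between stencil and loaf below 0.05 N and contact force between stencil and stand below 0.05 N and distance of each of other_bun, jar_a, jar_b, shaker from where it was at the start of the episode below 0.03 m); the arm keeps its last pose, push and grip.
It fails at once if the stencil touches the loaf (contact force between stencil and loaf above 0.5 N).
It fails at once if the other bun, a jar or the shaker is moved by more than 30 mm (distance of any of other_bun, jar_a, jar_b, shaker from where it was at the start of the episode above 0.03 m).
It also fails if it takes over 72 s, if anything falls off the work surface, if the arm or the gripper's body presses on something with over 40 N, if the wrist force passes 120 N, or if a joint passes its speed limit or range.

ROBOT

A 6-joint arm with a two-finger parallel gripper is mounted at the origin on the work surface. World frame = base frame: x ahead of the robot, y to its left, z up, the work surface at z = 0. Lengths are in m, angles in rad, forces in N, time in s.
With the tool pointing down it reaches from about 0.3 to 0.775 m from the base axis. Payload 14.6 kg.
Tool frame: the origin (TCP) lies midway between the tips of the shut fingers; the grasp point (between the pads) lies 19 mm behind it (ctrl.tcp_to_grasp is the z of the grasp point in the tool frame, in m); z points along the fingers, y is the line along which they close (so a half turn about z gives the same grasp; the last joint's range is limited). The gripper opens to 94 mm and grips with 3 to 60 N. Pads are 16 mm wide; open, the fingers measure 119 mm over their backs; the gripper's body (75 mm by 177 mm) begins 78 mm behind the grasp point.
Start: joints at [1.04, 0.3, 1.521, -0, 1.321, -0.067], TCP at [0.246, 0.492, 0.205] pointing down, gripper open.
Joint ranges: [-3.03, 3.03], [-0.79, 2.21], [0.23, 2.52], [-1.04, 4.18], [0, 3.07], [-2.55, 2.55]. Speed limits (rad/s): [2.22, 2.22, 2.57, 3.14, 3.14, 3.14].

INTERFACE

Orientations are given as [roll, pitch, yaw] about the fixed x, y, z axes, in that order (R = Rz(yaw) Ry(pitch) Rx(roll)).
In Python, from station import monitor, camera, ctrl gives the robot as it stands.
- The arm moves only by the tool apply_moves, never from a script. Its argument "plan" is one flat list of numbers, 4 for each row, row after row: the shift along the tool's x, y, z in mm, then the turn about the tool's z in rad. In form: [dx, dy, dz, spin, dx, dy, dz, spin, ...]. A call has 1 to 20 rows; each row shifts and turns the commanded pose from where the row before left it, along the tool's axes as they then stand; what a row does not reach is not made up. A row lasts 1/10 s, in which the tool goes at most 50 mm and 8.59 degrees, less where a joint would pass 70% of its speed; a pose out of reach is approached as far as the arm can. A call is refused whole if a number of a shift passes 50 or a number of a turn 0.15, either way. A call with a gripper value outside its range is refused whole. "hand" is the gripper command: -1 is shut, 1 is fully open, values between are in proportion, set as the call begins (left out, the last holds). The fingers move at their own pace and stop on an object; "squeeze" is the grip in N (left out, the last holds). Time passes only in rows, so rows that do not move let the fingers close. It gives the time, the measured TCP pose, the force, the opening and the grip force at its end, in the units of the state.
- monitor.get_obs(): the state, without advancing time (a new reading comes with each control period).
- camera(name): name is "scene" or "top"; returns a dict with "image" (400x640x3 uint8, red, green, blue), "range_z" (400x640 float32, m along the optical axis (not along the pixel's ray), 0 where there is no reading), "mtx" (3x3 intrinsics, pixels), "rvec" (rotation vector, rad) and "tvec" (3), from world to camera coordinates, as OpenCV has them. Camera axes: x right, y down, z forward; pixel columns grow to the right and rows downward; lengths in m; the calibration is good to about 2 mm. A picture is of the moment at which its call begins.
- ctrl.hand_in(): hands the job in; it is judged then, once.
The state is a dict: "time_s": time; "qpos": joint angles; "joint_vel": joint speeds; "tau": joint torques, N m; "ee_pos": TCP position; "eef_rot": TCP orientation; "force": force on the tool from outside, world axes, zero at the start; "moment": the same for the moment, N m; "grip_width": finger opening in m; "grip_force": force on a finger pad.
Only numpy, scipy, OpenCV 4.12 (cv2) and the standard library are available. Lean on these libraries where they do the work, as an engineer would, in place of code of your own. Each camera call takes 0.05 s, during which the arm holds its last target. There are 200 camera calls.

## Working session

There is one attempt and no reset: what is moved stays moved. The work goes in short steps, Python scripts to look and compute and a tool call to move; the robot and the scene stay as the last step left them, time stands still between calls to the robot, and variables do not carry over. Pictures are saved under pics/ and viewed, at most 10 in all, crops included, and the job is handed in when it is done.

Besides the shell and the picture viewer there is one more tool, called as name(argument=value, ...) on one line, values as JSON. apply_moves: Moves the arm, as the interface text tells. Its arguments: {"type":"object","properties":{"plan":{"type":"array","items":{"type":"number"}},"hand":{"type":"number"},"squeeze":{"type":"number"}},"required":["plan"]}

```bash
mkdir -p pics; python3 - <<'E'
from station import monitor,camera,ctrl
import cv2,numpy as np
o=monitor.get_obs();print({k:np.round(v,3) for k,v in o.items()},ctrl.tcp_to_grasp)
for n in("scene","top"):
    c=camera(n);cv2.imwrite(f"pics/{n}0.png",c["image"][:,:,::-1]);np.savez(f"{n}0.npz",**c)
E
```

```text
{'time_s': np.float64(0.0), 'qpos': array([ 1.04 ,  0.3  ,  1.522,  0.   ,  1.321, -0.067]), 'joint_vel': array([ 0.001, -0.003,  0.002,  0.001,  0.001,  0.001]), 'tau': array([-2.0000e-03, -5.3182e+01, -3.5273e+01,  7.1000e-02,  2.4000e-02,
       -0.0000e+00]), 'ee_pos': array([0.246, 0.492, 0.205]), 'eef_rot': array([-3.14 , -0.   ,  2.678]), 'force': array([-0.128, -1.153, -0.299]), 'moment': array([ 0.007, -0.003,  0.041]), 'grip_force': np.float64(0.0), 'grip_width': np.float64(0.094)} -0.0188
```

View pics/top0.png

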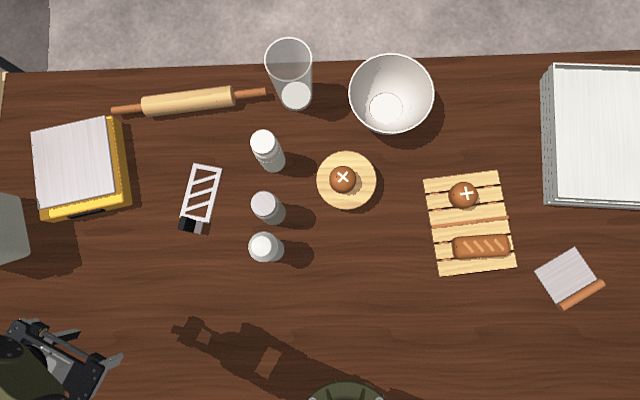

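View pics/scene0.png

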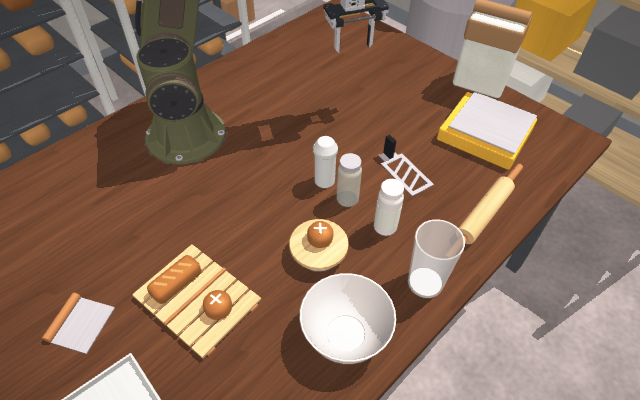

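The top view has the loaf at about (481,246), the bun on the stand at (342,179) and the other bun at (463,195). The jars are at (267,150), (265,208) and (265,247), the stencil window at (203,193), and its handle at about (187,222). The scene view agrees: the handle is upright on the stencil's robot-side end.

```bash
cat > h.py <<'E'
import numpy as np,cv2
def world(c):
    R=cv2.Rodrigues(c["rvec"])[0];K=c["mtx"];z=c["range_z"]
    v,u=np.indices(z.shape)
    p=np.stack([(u-K[0,2])/K[0,0]*z,(v-K[1,2])/K[1,1]*z,z],-1)
    W=(p-c["tvec"].ravel())@R; W[z==0]=np.nan; return W
def seg(W,box,lo,hi):
    u0,v0,u1,v1=box;P=W[v0:v1,u0:u1].reshape(-1,3);P=P[(P[:,2]>lo)&(P[:,2]<hi)]
    r=cv2.minAreaRect((P[:,:2]*1000).astype(np.float32)); c,rad=cv2.minEnclosingCircle((P[:,:2]*1000).astype(np.float32))
    return len(P),np.round(np.array(r[0])),np.round(r[1]),round(r[2],1),'circ',np.round(c),round(rad),'z',np.round(np.nanpercentile(P[:,2],[5,50,95]),3)
E
python3 - <<'E'
from h import *
c=np.load("top0.npz");W=world(c)
for n,b,lo,hi in [("loaf",(445,225,520,265),.035,.09),("loaftop",(445,225,520,265),.058,.09),("bun",(325,160,360,198),.065,.12),("stand",(310,145,382,215),.043,.056),
 ("obun",(445,175,482,212),.035,.09),("board",(415,160,525,285),.012,.024),("rib",(430,212,512,232),.0245,.032),
 ("jarN",(245,225,290,268),.12,.2),("jarM",(245,185,290,228),.12,.2),("jarF",(245,125,290,175),.12,.2),("handle",(170,205,215,240),.05,.09),("handleall",(170,205,215,240),.02,.09),("plate",(170,155,225,240),.0016,.006),("bowl",(340,45,440,140),.06,.2),("glass",(260,30,318,112),.1,.3)]:
    try: print(n,*seg(W,b,lo,hi))
    except Exception as e: print(n,e)
a=cv2.resize(c["image"][150:290,165:305,::-1],(560,560),interpolation=cv2.INTER_CUBIC)
cv2.imwrite("pics/st.png",a)
R=cv2.Rodrigues(c["rvec"])[0];print(-R.T@c["tvec"].ravel(),c["mtx"][0,0])
E
```

```text
loaf 1265 [ 437. -331.] [ 54. 129.] 3.1 circ [ 436. -332.] 65 z [0.052 0.063 0.067]
loaftop 1073 [ 436. -332.] [ 50. 125.] 3.1 circ [ 437. -332.] 64 z [0.06  0.064 0.067]
bun 589 [602.  -6.] [65. 63.] 82.3 circ [603.  -5.] 33 z [0.08  0.093 0.099]
stand 2152 [607. -15.] [148. 149.] 16.7 circ [608. -15.] 75 z [0.048 0.05  0.053]
obun 608 [ 562. -301.] [64. 63.] 38.4 circ [ 562. -302.] 33 z [0.045 0.063 0.069]
board 5046 [ 498. -319.] [248. 192.] 5.9 circ [ 499. -319.] 154 z [0.017 0.02  0.023]
rib 264 [ 496. -319.] [189.  40.] 86.5 circ [ 498. -319.] 95 z [0.025 0.028 0.031]
jarN 738 [440. 175.] [66. 66.] 44.4 circ [440. 176.] 34 z [0.136 0.155 0.162]
jarM 639 [534. 171.] [58. 60.] 88.2 circ [534. 173.] 32 z [0.125 0.155 0.158]
jarF 686 [672. 174.] [60. 60.] 59.7 circ [673. 174.] 32 z [0.13  0.165 0.168]
handle 137 [505. 386.] [16. 34.] 80.0 circ [505. 386.] 17 z [0.053 0.072 0.075]
handleall 197 [505. 386.] [17. 34.] 77.0 circ [505. 385.] 17 z [0.027 0.066 0.075]
plate 1620 [585. 378.] [233. 147.] 1.8 circ [585. 380.] 135 z [0.002 0.003 0.005]
bowl 1869 [ 812. -129.] [207. 208.] 71.3 circ [ 813. -128.] 106 z [0.063 0.086 0.102]
glass 1873 [857. 113.] [110. 108.] 40.9 circ [858. 113.] 56 z [0.107 0.156 0.191]
[0.39057245 0.01900529 0.98971569] 384.86235203231206
```

View pics/st.png

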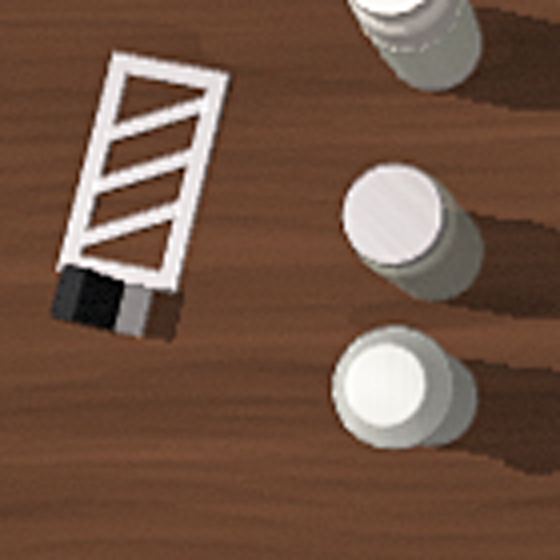

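Everything checks against the given sizes. Loaf: (436.5,-331.5), 54×129 mm, lying in the near place. Bun: (602,-6). Stand: (607,-15). Handle: (505,386). Crop: window corners (115,52), (230,75), (60,270) and (177,292), so the stencil yaw is about -0.23. First I go over the jars to the bun.

apply_moves(plan=[0,0,-15,0,0,0,-15,0,-30,-16,0,0,-30,-16,0,0,-30,-16,0,0,-30,-16,0,0,-30,-16,0,0,-30,-16,0,0,-30,-16,0,0,-30,-16,0,0,-30,-16,0,0,-30,-16,0,0,-30,-16,0,0,-30,-16,0,0,-30,-16,0,0,-30,-16,0,0,-30,-16,0,0,-30,-16,0,0,-30,-16,0,0,-30,-16,0,0], hand=1, squeeze=15)

```text
time_s: 2.1
ee_pos: [0.6007, -0.0085, 0.2351]
eef_rot: [-3.141, -0.001, 2.678]
force: [0.0, 0.8, 0.8]
grip_width: 0.0938
grip_force: 0.0
```

apply_moves(plan=[0,0,0,0.138,0,0,0,0.138,0,0,0,0.138,0,0,0,0.138,0,0,0,0.138,0,0,0,0.138,0,0,0,0.138,0,0,0,0.138,0,0,20,0,0,0,20,0,0,0,20,0,0,0,0,0])

```text
time_s: 3.3
ee_pos: [0.5989, -0.0072, 0.1726]
eef_rot: [-3.137, -0.0, 1.574]
force: [0.7, -0.3, -0.9]
grip_width: 0.0941
grip_force: 0.0
```

```bash
cat >> h.py <<'E'
def go(tx,ty,tz,psi=None,p=None):
    "shift (tool axes, mm) and spin to reach TCP target, from measured pose"
    from station import monitor
    o=monitor.get_obs() if p is None else p
    e=np.array(o["ee_pos"])*1000;a=o["eef_rot"][2]
    d=np.array([tx,ty,tz])-e
    print("at",np.round(e,1),"yaw",round(a,3),"tool shift",np.round([np.cos(a)*d[0]+np.sin(a)*d[1],np.sin(a)*d[0]-np.cos(a)*d[1],-d[2]],1),"spin",None if psi is None else round(a-psi,3))
E
python3 - <<'E'
from h import *
go(602.5,-5.5,56,1.571)
c=np.load("top0.npz");R=cv2.Rodrigues(c["rvec"])[0];C=-R.T@c["tvec"].ravel();K=c["mtx"]
for uv in[(193.75,163),(222.5,168.75),(180,217.5),(209.2,223),(201.4,193.1)]:
    r=R.T@np.linalg.inv(K)@np.array([*uv,1]);print(np.round((C+r*(.003-C[2])/r[2])[:2]*1000))
E
```

```text
at [598.9  -7.2 172.6] yaw 1.574 tool shift [  1.7   3.6 116.6] spin 0.003
[675. 389.]
[657. 310.]
[528. 420.]
[512. 342.]
[592. 365.]
```

apply_moves(plan=[2,4,24,0,0,0,25,0,0,0,25,0,0,0,25,0,0,0,18,0,0,0,0,0,0,0,0,0])

```text
time_s: 4.0
ee_pos: [0.6047, -0.0053, 0.0596]
eef_rot: [3.141, 0.0, 1.574]
force: [-0.7, -0.1, 0.7]
grip_width: 0.094
grip_force: 0.0
```

apply_moves(plan=[0,0,0,0,0,0,0,0,0,0,0,0,0,0,0,0,0,0,0,0,0,0,0,0,0,0,0,0,0,0,0,0], hand=-1, squeeze=12)

```text
time_s: 4.8
ee_pos: [0.6043, -0.0052, 0.0589]
eef_rot: [3.141, 0.0, 1.574]
force: [-2.8, 0.4, 5.2]
grip_width: 0.0654
grip_force: 12.0
```

apply_moves(plan=[0,0,-20,0,0,0,-20,0,0,0,-10,0,-21,-31,0,0,-21,-31,0,0,-21,-31,0,0,-21,-31,0,0,-21,-31,0,0,0,0,25,0,0,0,25,0,0,0,25,0,0,0,0,0,0,0,0,0])

```text
time_s: 6.1
ee_pos: [0.4495, -0.1107, 0.0337]
eef_rot: [-3.141, -0.0, 1.574]
force: [0.1, -0.4, -0.1]
grip_width: 0.0659
grip_force: 12.0
```

apply_moves(plan=[0,0,12,0,0,0,8,0,0,0,4,0,0,0,0,0,0,0,0,0])

```text
time_s: 6.6
ee_pos: [0.4495, -0.1107, 0.0096]
eef_rot: [3.142, 0.0, 1.574]
force: [-0.3, -0.3, 0.1]
grip_width: 0.0658
grip_force: 12.0
```

apply_moves(plan=[0,0,0,0,0,0,0,0,0,0,0,0,0,0,0,0,0,0,0,0], hand=1)

```text
time_s: 7.1
ee_pos: [0.4495, -0.1107, 0.0095]
eef_rot: [3.141, 0.0, 1.574]
force: [0.3, 0.4, 0.4]
grip_width: 0.094
grip_force: 0.0
```

```bash
python3 -c "
from h import *
go(436.5,-331.5,120,1.625)"
```

```text
at [ 449.5 -110.7    9.5] yaw 1.574 tool shift [-220.7  -13.6 -110.5] spin -0.051
```

apply_moves(plan=[0,0,-22,0,0,0,-30,0,0,0,-30,0,0,0,-28,0,-32,-2,0,0,-32,-2,0,0,-32,-2,0,0,-32,-2,0,0,-31,-2,0,0,-31,-2,0,0,-31,-2,0,0,0,0,0,-0.051,0,0,0,0,0,0,0,0])

```text
time_s: 8.5
ee_pos: [0.4361, -0.3314, 0.1194]
eef_rot: [-3.141, -0.0, 1.624]
force: [-0.0, 0.0, 0.4]
grip_width: 0.0941
grip_force: 0.0
```

apply_moves(plan=[0,0,0,0,0,0,0,0,0,0,0,0], hand=0.5)

```text
time_s: 8.8
ee_pos: [0.4363, -0.3315, 0.1196]
eef_rot: [3.141, 0.0, 1.625]
force: [-0.2, -0.3, 1.3]
grip_width: 0.0735
grip_force: 0.0
```

```bash
python3 - <<'E'
from h import *
from station import camera
go(436.5,-331.5,25,1.625)
c=camera("top");W=world(c);cv2.imwrite("pics/t1.png",cv2.resize(c["image"][150:290,320:530,::-1],(630,420)))
print(seg(W,(360,205,412,262),.012,.09))
E
```

```text
at [ 436.3 -331.5  119.6] yaw 1.625 tool shift [-0.   0.2 94.6] spin -0.0
(577, array([474., -82.]), array([140.,  65.]), 49.5, 'circ', array([485., -91.]), 72, 'z', array([0.03 , 0.043, 0.049]))
```

View pics/t1.png

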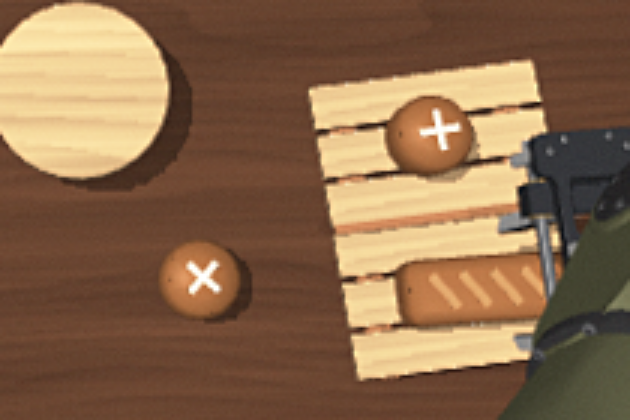

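The bun stands upright at the parking spot, crop pixel (202,279). The fingers straddle the loaf at about (510,222) and (525,342).

apply_moves(plan=[0,0,22,0,0,0,24,0,0,0,24,0,0,0,16,0,0,0,7,0,0,0,0,0,0,0,0,0])

```text
time_s: 9.55
ee_pos: [0.4365, -0.332, 0.0273]
eef_rot: [3.141, 0.001, 1.625]
force: [-0.1, -0.1, 0.3]
grip_width: 0.0706
grip_force: 0.0
```

apply_moves(plan=[0,0,0,0,0,0,0,0,0,0,0,0,0,0,0,0,0,0,0,0,0,0,0,0], hand=-1, squeeze=15)

```text
time_s: 10.15
ee_pos: [0.4363, -0.3319, 0.027]
eef_rot: [3.141, 0.001, 1.625]
force: [-1.3, 1.2, 6.4]
grip_width: 0.0538
grip_force: 15.0
```

apply_moves(plan=[0,0,-20,0,0,0,-30,0,0,0,-30,0,0,0,-20,0,0,0,0,0])

```text
time_s: 10.65
ee_pos: [0.437, -0.3325, 0.1289]
eef_rot: [3.138, 0.003, 1.625]
force: [-0.1, 0.7, -1.3]
grip_width: 0.0538
grip_force: 15.0
```

```bash
python3 -c "
from h import *
go(607.5,-15,125,3.1416)"
```

```text
at [ 437.  -332.5  128.9] yaw 1.625 tool shift [307.8 187.4   3.9] spin -1.517
```

apply_moves(plan=[31,19,0,0,31,19,0,0,31,19,0,0,31,19,0,0,31,19,0,0,31,19,0,0,31,19,0,0,31,19,0,0,30,18,0,0,30,18,0,0,0,0,0,0])

```text
time_s: 11.75
ee_pos: [0.6077, -0.0106, 0.1244]
eef_rot: [-3.14, -0.001, 1.628]
force: [-1.1, -0.3, -1.6]
grip_width: 0.0538
grip_force: 15.0
```

apply_moves(plan=[0,0,0,-0.138,0,0,0,-0.138,0,0,0,-0.138,0,0,0,-0.138,0,0,0,-0.138,0,0,0,-0.138,0,0,0,-0.138,0,0,0,-0.138,0,0,0,-0.138,0,0,0,-0.138,0,0,0,-0.137,0,0,0,0,0,0,0,0])

```text
time_s: 13.05
ee_pos: [0.6068, -0.0144, 0.1255]
eef_rot: [3.142, -0.001, 3.137]
force: [0.2, -1.0, -0.8]
grip_width: 0.0537
grip_force: 15.0
```

```bash
python3 -c "
from h import *
go(607.5,-15,58,3.1416)"
```

```text
at [606.8 -14.4 125.5] yaw 3.137 tool shift [-0.7 -0.6 67.5] spin -0.004
```

apply_moves(plan=[0,0,20,0,0,0,20,0,0,0,16,0,0,0,8,0,0,0,3,0,0,0,1,0,0,0,0,0,0,0,0,0])

```text
time_s: 13.85
ee_pos: [0.6076, -0.0141, 0.0592]
eef_rot: [-3.141, 0.001, 3.141]
force: [0.8, 0.3, -1.4]
grip_width: 0.054
grip_force: 15.0
```

apply_moves(plan=[0,0,0,0,0,0,0,0,0,0,0,0,0,0,0,0], hand=0.6)

```text
time_s: 14.25
ee_pos: [0.6073, -0.014, 0.0586]
eef_rot: [-3.142, 0.0, -3.141]
force: [-0.1, 0.5, 0.1]
grip_width: 0.0748
grip_force: 0.0
```

apply_moves(plan=[0,0,-15,0,0,0,-30,0,0,0,-30,0,0,0,0,0])

```text
time_s: 14.65
ee_pos: [0.6091, -0.0142, 0.1389]
eef_rot: [-3.141, 0.008, -3.141]
force: [-0.0, 0.1, 0.5]
grip_width: 0.0751
grip_force: 0.0
```

```bash
python3 -c "
from h import *
go(449.5,-110.7,100,1.571)"
```

```text
at [609.1 -14.2 138.9] yaw -3.141 tool shift [159.6 -96.5  38.9] spin -4.712
```

apply_moves(plan=[26,-16,0,0,27,-16,0,0,26,-16,0,0,27,-16,0,0,26,-16,0,0,27,-16,0,0,0,0,0,0.143,0,0,0,0.143,0,0,0,0.143,0,0,0,0.143,0,0,0,0.143,0,0,0,0.143,0,0,0,0.143,0,0,0,0.143,0,0,0,0.143,0,0,0,0.143,0,0,0,0.14,0,0,0,0], hand=1)

```text
time_s: 16.45
ee_pos: [0.4482, -0.1101, 0.1337]
eef_rot: [3.141, 0.0, 1.569]
force: [-0.9, -0.6, -0.5]
grip_width: 0.0939
grip_force: 0.0
```

```bash
python3 -c "
from h import *
go(449.5,-110.7,8,1.571)"
```

```text
at [ 448.2 -110.1  133.7] yaw 1.569 tool shift [ -0.6   1.3 125.7] spin -0.002
```

apply_moves(plan=[0,1,25,0,0,0,30,0,0,0,30,0,0,0,25,0,0,0,14,0,0,0,0,0,0,0,0,0])

```text
time_s: 17.15
ee_pos: [0.4495, -0.1102, 0.01]
eef_rot: [3.141, 0.0, 1.574]
force: [0.5, -0.1, 0.2]
grip_width: 0.094
grip_force: 0.0
```

apply_moves(plan=[0,0,0,0,0,0,0,0,0,0,0,0,0,0,0,0,0,0,0,0,0,0,0,0,0,0,0,0], hand=-1, squeeze=12)

```text
time_s: 17.85
ee_pos: [0.4494, -0.1101, 0.0098]
eef_rot: [3.141, 0.0, 1.572]
force: [-1.4, -0.2, 6.5]
grip_width: 0.0656
grip_force: 12.0
```

apply_moves(plan=[0,0,-20,0,0,0,-25,0,0,0,-25,0,0,0,0,0])

```text
time_s: 18.25
ee_pos: [0.4506, -0.1105, 0.082]
eef_rot: [3.137, 0.001, 1.572]
force: [-0.8, 1.0, -0.5]
grip_width: 0.0656
grip_force: 12.0
```

```bash
python3 -c "
from h import *
go(435,-325,80,1.571)"
```

```text
at [ 450.6 -110.5   82. ] yaw 1.572 tool shift [-214.5  -15.8    2. ] spin 0.001
```

apply_moves(plan=[-31,-2,0,0,-31,-2,0,0,-31,-2,0,0,-31,-2,0,0,-31,-2,0,0,-30,-2,0,0,-29,-2,0,0,0,0,0,0,0,0,20,0,0,0,16,0,0,0,8,0,0,0,0,0,0,0,0,0])

```text
time_s: 19.55
ee_pos: [0.4357, -0.3239, 0.0357]
eef_rot: [3.142, 0.0, 1.572]
force: [0.6, -0.4, 0.5]
grip_width: 0.066
grip_force: 12.0
```

apply_moves(plan=[0,0,3,0,0,0,2.5,0,0,0,0,0,0,0,0,0])

```text
time_s: 19.95
ee_pos: [0.4355, -0.3241, 0.0301]
eef_rot: [3.142, 0.0, 1.572]
force: [-0.3, 0.1, -0.5]
grip_width: 0.0654
grip_force: 12.0
```

apply_moves(plan=[0,0,0,0,0,0,0,0,0,0,0,0,0,0,0,0], hand=0.65)

```text
time_s: 20.35
ee_pos: [0.4355, -0.3241, 0.03]
eef_rot: [3.142, 0.0, 1.572]
force: [0.1, -0.2, -0.2]
grip_width: 0.0774
grip_force: 0.0
```

apply_moves(plan=[0,0,-15,0,0,0,-30,0,0,0,-40,0,0,0,-40,0,0,0,-40,0,0,0,-35,0,0,0,0,0])

```text
time_s: 21.05
ee_pos: [0.4366, -0.325, 0.2349]
eef_rot: [3.136, 0.005, 1.572]
force: [0.1, -0.0, -1.4]
grip_width: 0.0775
grip_force: 0.0
```

```bash
python3 -c "
from h import *
go(505,386,230,2.92)"
```

```text
at [ 436.6 -325.   234.9] yaw 1.572 tool shift [711.   69.1   4.9] spin -1.348
```

apply_moves(plan=[30,3,0,0,36,4,0,0,36,3,0,0,36,4,0,0,36,3,0,0,36,4,0,0,36,3,0,0,36,4,0,0,36,3,0,0,36,4,0,0,36,3,0,0,36,4,0,0,36,3,0,0,36,4,0,0,36,3,0,0,36,4,0,0,36,3,0,0,36,4,0,0,36,3,0,0,33,3,0,0])

```text
time_s: 23.05
ee_pos: [0.5034, 0.3886, 0.2289]
eef_rot: [-3.141, 0.001, 1.572]
force: [0.1, 0.2, 0.1]
grip_width: 0.0773
grip_force: 0.0
```

apply_moves(plan=[0,0,0,-0.135,0,0,0,-0.135,0,0,0,-0.135,0,0,0,-0.135,0,0,0,-0.135,0,0,0,-0.135,0,0,0,-0.135,0,0,0,-0.135,0,0,0,-0.135,0,0,0,-0.135,0,0,0,0], hand=0.2)

```text
time_s: 24.15
ee_pos: [0.5036, 0.3869, 0.2291]
eef_rot: [-3.141, -0.001, 2.924]
force: [-0.8, -0.7, 0.2]
grip_width: 0.0562
grip_force: 0.0
```

```bash
python3 - <<'E'
from h import *
from station import camera
go(505,386,31,2.92)
c=camera("top");W=world(c);np.savez("top1.npz",**c)
print("loaf",seg(W,(300,130,395,225),.065,.12));print("looftop",seg(W,(300,130,395,225),.085,.12));print("bun",seg(W,(445,222,520,268),.04,.09));print("obun",seg(W,(445,175,482,212),.035,.09))
cv2.imwrite("pics/t2.png",c["image"][:,:,::-1])
E
```

```text
at [503.6 386.9 229.1] yaw 2.924 tool shift [ -1.6  -0.6 198.1] spin 0.004
loaf (1216, array([648., -37.]), array([102., 218.]), 58.9, 'circ', array([633., -62.]), 110, 'z', array([0.082, 0.093, 0.097]))
looftop (1100, array([646., -37.]), array([ 99., 212.]), 58.6, 'circ', array([629., -64.]), 107, 'z', array([0.088, 0.094, 0.097]))
bun (639, array([ 436., -324.]), array([65., 65.]), 78.9, 'circ', array([ 437., -324.]), 33, 'z', array([0.049, 0.063, 0.069]))
obun (616, array([ 562., -301.]), array([64., 63.]), 23.0, 'circ', array([ 562., -302.]), 33, 'z', array([0.043, 0.062, 0.069]))
```

View pics/t2.png

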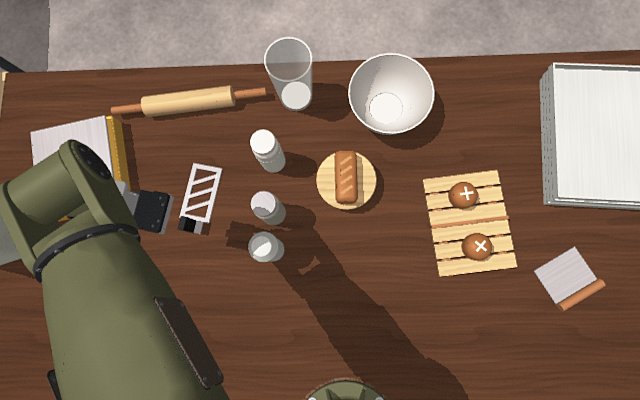

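The loaf is on the stand at about (346,177), and the bun is upright on the board at (478,247). The jars look untouched. I'll lower onto the handle next.

apply_moves(plan=[-1,0,28,0,0,0,30,0,0,0,30,0,0,0,30,0,0,0,30,0,0,0,25,0,0,0,15,0,0,0,8,0,0,0,0,0,0,0,0,0])

```text
time_s: 25.2
ee_pos: [0.5052, 0.3871, 0.035]
eef_rot: [3.14, 0.001, 2.921]
force: [0.3, 0.4, 0.1]
grip_width: 0.0562
grip_force: 0.0
```

apply_moves(plan=[0,0,0,0,0,0,0,0,0,0,0,0,0,0,0,0,0,0,0,0,0,0,0,0,0,0,0,0,0,0,0,0], hand=-1, squeeze=40)

```text
time_s: 26.0
ee_pos: [0.5047, 0.3868, 0.034]
eef_rot: [3.142, -0.0, 2.922]
force: [-0.7, 0.3, 0.8]
grip_width: 0.0159
grip_force: 40.0
```

```bash
python3 - <<'E'
from h import *
W=world(np.load("top1.npz"))
go(517,-15,240,3.1416)
for z in(.065,.075,.088): print("loaf",seg(W,(325,140,370,210),z,.12))
E
```

```text
at [504.7 386.8  34. ] yaw 2.922 tool shift [ -99.6 -389.4 -206. ] spin -0.22
loaf (1160, array([607., -14.]), array([ 54., 127.]), 89.9, 'circ', array([608., -13.]), 65, 'z', array([0.083, 0.093, 0.096]))
loaf (1144, array([607., -14.]), array([ 54., 127.]), 89.9, 'circ', array([608., -13.]), 65, 'z', array([0.083, 0.093, 0.096]))
loaf (1009, array([609., -14.]), array([ 50., 123.]), 88.6, 'circ', array([608., -14.]), 64, 'z', array([0.09 , 0.094, 0.097]))
```

Gripped at 15.9 mm, so the full handle width. The loaf is at (607.5,-14) with its length along world x. Lifting the stencil.

apply_moves(plan=[0,0,-10,0,0,0,-20,0,0,0,-25,0,0,0,-25,0,0,0,-25,0,0,0,-25,0,0,0,-25,0,0,0,-25,0,0,0,-20,0,0,0,-10,0,0,0,0,0,0,0,0,-0.055,0,0,0,-0.055,0,0,0,-0.055,0,0,0,-0.055,0,0,0,0,0,0,0,0])

```text
time_s: 27.7
ee_pos: [0.5045, 0.3866, 0.243]
eef_rot: [-3.141, -0.001, 3.14]
force: [0.2, -0.9, -1.4]
grip_width: 0.0158
grip_force: 40.0
```

```bash
python3 - <<'E'
from h import *
from station import camera
go(517,-14,244,3.1416)
c=camera("scene");cv2.imwrite("pics/s3.png",c["image"][:,:,::-1])
t=camera("top");W=world(t);print(seg(W,(120,100,240,215),.18,.235))
E
```

```text
at [504.5 386.6 243. ] yaw 3.14 tool shift [ -13.1 -400.6   -1. ] spin -0.001
(1178, array([589., 387.]), array([ 82., 164.]), 89.8, 'circ', array([591., 385.]), 87, 'z', array([0.21 , 0.212, 0.215]))
```

View pics/s3.png

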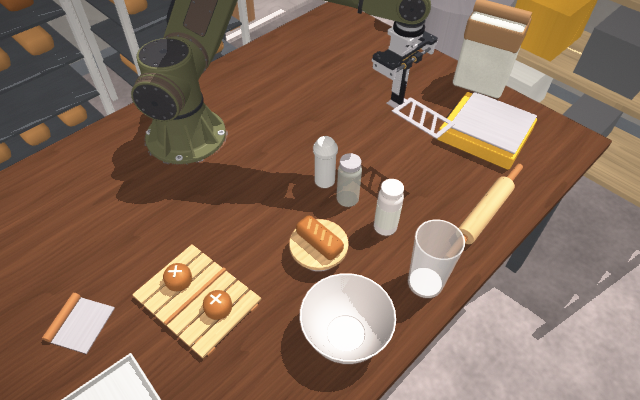

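The stencil is held level, with its underside at 209 mm and yaw about 0, above the jars at scene pixels (325,160), (349,180) and (389,207). Now I carry it across.

apply_moves(plan=[-1,-15,0,0,-1,-25,0,0,-1,-30,0,0,-1,-30,0,0,-1,-30,0,0,-1,-30,0,0,-1,-30,0,0,-1,-30,0,0,-1,-30,0,0,-1,-30,0,0,-1,-30,0,0,-1,-30,0,0,-1,-25,0,0,0,-20,0,0,0,-15,0,0,0,0,0,0,0,0,0,0,0,0,0,0])

```text
time_s: 29.6
ee_pos: [0.5177, -0.0127, 0.2439]
eef_rot: [3.141, 0.0, -3.141]
force: [0.0, 0.3, -1.8]
grip_width: 0.0155
grip_force: 40.0
```

apply_moves(plan=[0,0,15,0,0,0,20,0,0,0,20,0,0,0,15,0,0,0,10,0,0,0,5,0,0,0,0,0,0,0,0,0,0,0,0,0])

```text
time_s: 30.5
ee_pos: [0.5181, -0.0132, 0.1596]
eef_rot: [-3.141, 0.001, -3.141]
force: [0.1, -0.4, -1.8]
grip_width: 0.0153
grip_force: 40.0
```

```bash
python3 - <<'E'
from h import *
from station import camera
go(516.5,-14,140,3.1416)
t=camera("top");W=world(t);print(seg(W,(325,110,375,210),.112,.145));print(seg(W,(325,110,375,210),.05,.105))
cv2.imwrite("pics/t4.png",cv2.resize(t["image"][120:260,240:440,::-1],(800,560),interpolation=cv2.INTER_CUBIC))
E
```

```text
at [518.1 -13.2 159.6] yaw -3.141 tool shift [ 1.6 -0.8 19.6] spin -6.283
(343, array([609., -12.]), array([ 79., 152.]), 89.1, 'circ', array([609., -12.]), 83, 'z', array([0.127, 0.129, 0.132]))
(145, array([661., -20.]), array([ 69., 245.]), 64.2, 'circ', array([665., -12.]), 125, 'z', array([0.052, 0.093, 0.102]))
```

View pics/t4.png

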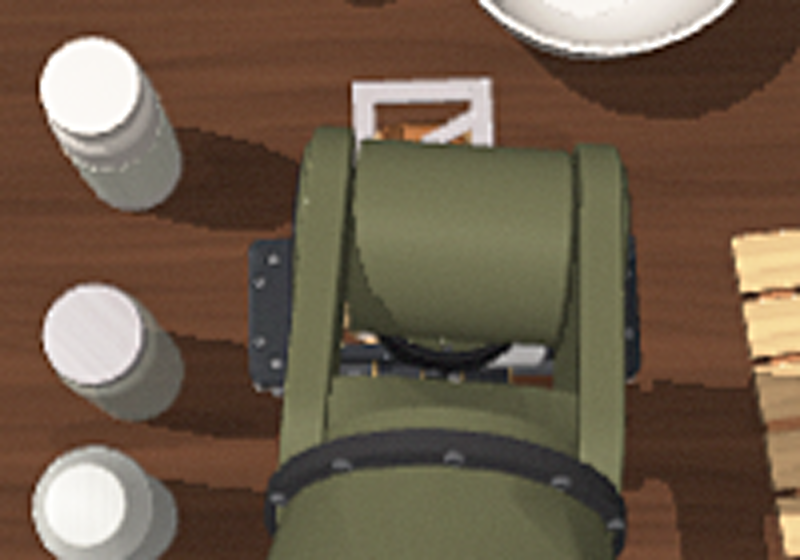

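The plate measures (609,-12), 152×79 mm, top at 129 mm. Its window end sits at crop (422,110) over the loaf. Final lowering to about 12 mm above the loaf.

apply_moves(plan=[1,-1,5,0,0,0,5,0,0,0,5,0,0,0,3,0,0,0,2,0,0,0,0,0,0,0,0,0,0,0,0,0,0,0,0,0,0,0,0,0])

```text
time_s: 31.55
ee_pos: [0.5168, -0.0143, 0.1391]
eef_rot: [-3.142, 0.0, -3.141]
force: [-0.8, 0.1, -1.6]
grip_width: 0.0159
grip_force: 40.0
```

```bash
python3 - <<'E'
from h import *
from station import camera
go(516.5,-14,140,3.1416)
t=camera("top");W=world(t);print(seg(W,(325,110,375,210),.102,.125))
s=camera("scene");W=world(s)
print("stencil",seg(W,(285,190,350,265),.104,.125));print("loaf",seg(W,(285,190,350,265),.06,.098))
cv2.imwrite("pics/s5.png",cv2.resize(s["image"][150:290,240:440,::-1],(800,560),interpolation=cv2.INTER_CUBIC))
E
```

```text
at [516.8 -14.3 139.1] yaw -3.141 tool shift [ 0.3  0.3 -0.9] spin -6.283
(343, array([678., -27.]), array([ 87., 153.]), 54.4, 'circ', array([693.,  -7.]), 78, 'z', array([0.106, 0.109, 0.111]))
stencil (1059, array([593., -14.]), array([ 83., 184.]), 89.0, 'circ', array([595., -21.]), 94, 'z', array([0.105, 0.108, 0.112]))
loaf (647, array([608.,  54.]), array([130., 200.]), 3.1, 'circ', array([606.,  54.]), 113, 'z', array([0.065, 0.092, 0.096]))
```

View pics/s5.png

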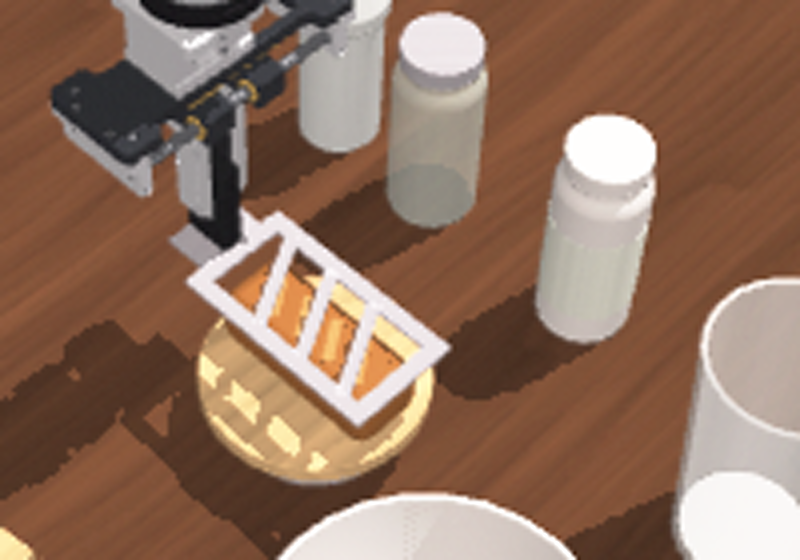

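The plate's top is at 108.5 mm, so its underside is about 11 mm above the loaf. It is level, and the window (crop centre about (320,320)) is centred over the loaf. The jars stand where they were.

```bash
python3 -c "
from station import ctrl
print(ctrl.hand_in())"
```

```text
the job is handed in; nothing more can be done
None
```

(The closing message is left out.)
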